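# Open the filler cap of the spray gun's pressure tank

## Task

Open the steel pressure tank for refilling: turn its filler cap anticlockwise just up to the first stop and keep it lightly turned against that stop for a full second while the pressure bleeds off, then press the cap down, turn it on past the stop and lift it off. Lay the cap down gently, grip upwards, flat inside the steel tray. Go by feel: do not wrench the cap against the stop, ram it down onto the neck or bang it into the tray, and leave the other things on the bench where they are.

Things in the scene. Friction and masses are not known exactly. Their poses are not given: they have to be found in the camera images.
- cap: bayonet pressure cap on the tank: ribbed steel skirt 59 mm across, 25 mm high, with a straight black wing grip across its flat top, 52 mm long (cap's x), 12 mm thick (y), 28 mm high; 53 mm over all, 0.15 to 0.24 kg. Origin: centre of the skirt's lower edge, z up along the turning axis. It starts on the neck, done up by an unknown amount
- cap_grip (a point): point on the cap's axis in the wing grip, 48 mm above the cap's origin, 5 mm below the grip's top, 23 mm above the flat top. Turning anticlockwise (from above): a hard first stop, hidden under the skirt, comes after 0.3 to 0.6 rad. Free turning takes up to 0.2 N m; at the stop this rises steeply: 0.3 to 0.6 N m in all is a firm touch. Over 35 N on a lug (from 0.8 N m) is wrenching
- cap_top (a point): centre of the cap's flat top, 25 mm above its origin. A spring lifts the cap: pushed down with 10 to 13 N it sinks 3.5 to 6 mm, and from 3.5 mm down it can be turned past the first stop. At 6 mm (13 N) it bottoms on the neck's shoulder; over 25 N more is ramming. From 0.7 rad past the first stop (to 1.8) it is free: let up, it rises to 3 mm over its closed height
- tank: stainless pressure tank, 144 mm across (lid 164 mm, clamps to 190 mm), lid top 160 mm up, fixed to the bench by a square base plate of 190 mm. Origin: centre of the plate's underside. The small gauge and relief valve on the lid's edge stay lower than the cap's flat top; a ball valve sticks out to 140 mm from the axis, 55 mm up. The neck's bayonet may be clocked at any angle to the tank
- tank_neck (a point): centre of the neck's flat shoulder on the tank's lid, 172 mm above the bench. The closed cap's lower edge stands 6 mm above it. The neck's tube rises 18 mm from here inside the cap; a freed cap lifts straight up and is clear of the tube with its lower edge 20 mm above this point
- tray: flat steel parts tray fixed to the bench, empty, 200 mm (x) by 160 mm (y) outside, walls 3 mm thick and 18 mm high, floor 3 mm above the bench; origin: centre of its underside. It stands to the left or to the right of the tank. Setting the cap down in it with more than 70 N (as by dropping it 30 mm) is banging
- bowl: loose unglazed clay bowl, 120 mm across and 62 mm high, origin at the centre of its foot; on the side of the tank where the tray is not; leave alone
- bottle: loose blue paint bottle, 52 mm across, 130 mm high, origin at the centre of its foot, beyond the tank; leave alone
- sanding_block: loose cork sanding block 110 by 65 by 30 mm, origin at the centre of its underside, beyond the tank; leave alone
- spray_can: loose aluminium spray can with a white cap, 62 mm across and 192 mm high, origin at the centre of its foot, beyond the tank; leave alone
There are look-alikes about, which are no part of the job. What is shaped like the cap but purple is not meant.

How it is judged:
By the outcome, as a careful person would: the job done as asked, in the order asked, and still so for the second after the job is handed in, with the robot touching nothing.
It also fails if it takes over 61 s, if anything falls off the work surface, if the arm or the gripper's body presses on something with over 40 N, if the wrist force passes 120 N, or if a joint passes its speed limit or range.

## Robot

A 6-joint arm with a two-finger parallel gripper is mounted at the origin on the work surface. World frame = base frame: x ahead of the robot, y to its left, z up, the work surface at z = 0. Lengths are in m, angles in rad, forces in N, time in s.
With the tool pointing down it reaches from about 0.35 to 0.775 m from the base axis. Payload 7.3 kg.
Tool frame: the origin (TCP) lies at the very end of the fingers, on their centre line; the grasp point (between the pads) lies 19 mm behind it; z points along the fingers, y is the line along which they close (so a half turn about z gives the same grasp; the last joint's range is limited). The gripper opens to 92 mm and grips with 3 to 60 N. Pads are 19 mm wide; open, the fingers measure 130 mm over their backs; the gripper's body (75 mm by 190 mm) begins 47 mm behind the grasp point.
Start: joints at [0.958, 0.342, 1.524, -0, 1.275, -0.146], TCP at [0.236, 0.469, 0.227] pointing down, gripper open.
Joint ranges: [-2.53, 2.53], [-0.77, 2.02], [0.04, 2.7], [-1, 4.14], [0.28, 2.66], [-3.11, 3.11]. Speed limits (rad/s): [2.57, 2.57, 3.14, 3.14, 3.14, 3.14].

## Interface

Orientations are given as [roll, pitch, yaw] about the fixed x, y, z axes, in that order (R = Rz(yaw) Ry(pitch) Rx(roll)).
In Python, from cell import robot gives the robot as it stands.
- The arm moves only by the tool apply_moves, never from a script. Its argument "rows" is a list of rows, each an object with "xyz": the shift along the tool's x, y, z in mm, a list of three; "turn": the turn about the tool's z in rad. A call has 1 to 10 rows; each row shifts and turns the commanded pose from where the row before left it, along the tool's axes as they then stand; what a row does not reach is not made up. A row lasts 1/8 s, in which the tool goes at most 62.5 mm and 10.7 degrees, less where a joint would pass 70% of its speed; a pose out of reach is approached as far as the arm can. A call with a gripper value outside its range is refused whole. "gripper" is the opening, from 0 (shut) to 1 (fully open), set as the call begins (left out, the last holds). The fingers move at their own pace and stop on an object; "newtons" is the grip in N (left out, the last holds). Time passes only in rows, so rows that do not move let the fingers close. It gives the time, the measured TCP pose, the force and the opening at its end, in the units of the state.
- robot.observe(): the state, without advancing time (a new reading comes with each control period).
- robot.read_camera(name): name is "side" or "top" or "wrist"; returns a dict with "frame" (384x512x3 uint8, blue, green, red), "mtx" (3x3 intrinsics, pixels), "R" (3x3) and "t" (3): a world point X has camera coordinates R X + t; the wrist camera has in their place "T_tool_cam" (4x4, takes a point from camera to tool coordinates, whose origin is the TCP and whose axes are the flange's). Camera axes: x right, y down, z forward; pixel columns grow to the right and rows downward; lengths in m; the calibration is good to about 2 mm. A picture is of the moment at which its call begins: read the wrist's pose just before it. There is no depth.
- robot.hand_in(): hands the job in, once; it reports no verdict.
The state is a dict: "time": time; "qpos": joint angles; "qvel": joint speeds; "joint_efforts": joint torques, N m; "tool_pos": TCP position; "tool_rot": TCP orientation; "contact_force": force on the tool from outside, world axes, zero at the start; "torque": the same for the moment, N m; "opening": finger opening in m.
Only numpy, scipy, OpenCV 4.12 (cv2) and the standard library are available. Lean on these libraries where they do the work, as an engineer would, in place of code of your own. Each camera call takes 0.05 s, during which the arm holds its last target. There are 200 camera calls.

## Working session

There is one attempt and no reset: what is moved stays moved. The work goes in short steps, Python scripts to look and compute and a tool call to move; the robot and the scene stay as the last step left them, time stands still between calls to the robot, and variables do not carry over. Pictures are saved under pics/ and viewed, on a budget of 10 in all, crops included, one or two more only if the job needs it, and the job is handed in when it is done.

Besides the shell and the picture viewer there is one more tool, called as a command line: name --argument value ..., lists and objects as JSON in quotes. apply_moves: Moves the arm, as the interface text tells. Its arguments: {"type":"object","properties":{"rows":{"type":"array"},"gripper":{"type":"number"},"newtons":{"type":"number"}},"required":["rows"]}

```bash
mkdir -p pics; ls
python3 - <<'E'
from cell import robot
import cv2,numpy as np
s=robot.observe();print(s)
a=robot.read_camera("side");b=robot.read_camera("top")
np.savez('cams.npz',**{k+n:c[k] for n,c in(('s',a),('t',b)) for k in('mtx','R','t','frame')})
cv2.imwrite('pics/side.png',a['frame']);cv2.imwrite('pics/top.png',b['frame'])
for c in(a,b):print(-c['R'].T@c['t'],c['mtx'][0,0], c['R'].round(2).tolist())
w=robot.read_camera("wrist");print(w['T_tool_cam'].round(4).tolist(),w['mtx'])
E
```

```text
pics
{'time': 0.0, 'qpos': array([ 9.57988157e-01,  3.42736452e-01,  1.52497790e+00,  4.74806920e-05,
        1.27538762e+00, -1.46008589e-01]), 'qvel': array([-1.31029370e-03, -1.28742144e-03,  5.18623457e-04, -4.80150268e-04,
       -1.65242261e-03,  1.23708214e-05]), 'joint_efforts': array([-4.98606787e-04, -4.31236053e+01, -2.44220442e+01,  7.19049876e-02,
        5.59838698e-02, -1.03943676e-04]), 'tool_pos': array([0.23601414, 0.46852927, 0.22605148]), 'tool_rot': array([-3.14010599e+00, -2.64512411e-04,  2.67477902e+00]), 'contact_force': array([ 0.51091248,  0.02999932, -0.41416137]), 'torque': array([-0.03264286,  0.01318532, -0.02494131]), 'opening': 0.09202367601458795}
[0.54868501 0.83777018 0.89500636] 484.2599738640196 [[-1.0, -0.05, -0.0], [-0.03, 0.67, -0.74], [0.04, -0.74, -0.67]]
[0.5025818  0.01137623 1.05836226] 376.11054270553325 [[0.01, -1.0, 0.0], [-0.99, -0.01, -0.11], [0.11, -0.0, -0.99]]
[[-0.0011, -0.9577, -0.2878, 0.0769], [1.0, -0.0007, -0.0015, 0.0005], [0.0013, -0.2878, 0.9577, -0.1574], [0.0, 0.0, 0.0, 1.0]] [[294.25826041   0.         252.84058828]
 [  0.         294.25826041 196.13324426]
 [  0.           0.           1.        ]]
```

View pics/side.png

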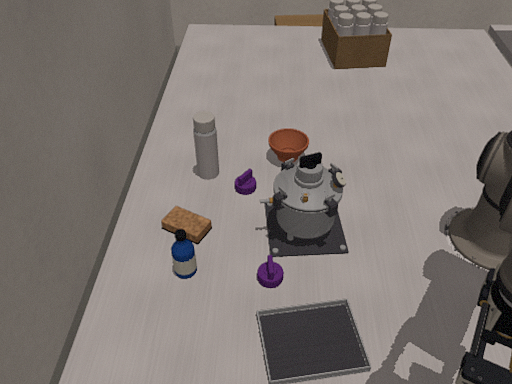

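View pics/top.png

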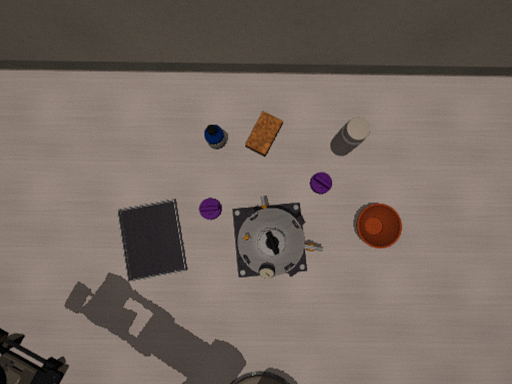

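The side view shows the tank with the cap's black grip at (310,160). The tray is at (312,340), the bowl at (288,145), and purple look-alikes are at (245,185) and (270,272). In the top view the cap is at (272,242), the tray at (153,240), and the purple look-alikes are at (210,209) and (321,183). Candidates, top view: (272,242) steel on the tank, (210,209) purple and (321,183) purple. I choose (272,242).

```bash
cat > h.py <<'E'
import numpy as np,cv2
def ray(mtx,R,t,uv,z):
    d=R.T@np.linalg.inv(mtx)@np.array([uv[0],uv[1],1.]);c=-R.T@t
    return c+d*(z-c[2])/d[2]
E
python3 - <<'E'
from h import *
d=np.load('cams.npz')
for n,(u,v),r in(('t',(272,242),22),('s',(310,160),16)):
    f=d['frame'+n];p=f[v-r:v+r,u-r:u+r].max(2)
    m=(p<40).astype(np.uint8)
    _,l,st,ce=cv2.connectedComponentsWithStats(m);print(n,st.tolist(),ce.round(1).tolist())
    for i in range(1,len(st)):
        if st[i,4]<25:continue
        pts=np.argwhere(l==i)[:,::-1]+[u-r,v-r]
        for z in(.226,):
            P=np.array([ray(d['mtx'+n],d['R'+n],d['t'+n],q,z)[:2] for q in pts]);c=P.mean(0)
            w,V=np.linalg.eigh(np.cov(P.T));print(i,c,np.arctan2(V[1,1],V[0,1]),np.sqrt(12*w))
cor=[(120,208),(177,200),(187,270),(128,279)]
P=np.array([ray(d['mtxt'],d['Rt'],d['tt'],q,.018)[:2] for q in cor]);print('tray',P,P.mean(0),np.linalg.norm(P-np.roll(P,1,0),axis=1))
m=(d['framet'].astype(int).max(2)<75).astype(np.uint8);m[:,:110]=0;m[:,195:]=0;m[:190]=0;m[290:]=0
c=max(cv2.findContours(m,0,2)[0],key=cv2.contourArea);print(cv2.minAreaRect(c))
a=d['framet'][202:282,222:322];b=d['frames'][120:200,260:360]
cv2.imwrite('pics/c.png',cv2.resize(np.hstack([a,b]),None,fx=4,fy=4,interpolation=2))
E
```

```text
t [[0, 0, 44, 44, 1755], [43, 1, 1, 2, 2], [16, 12, 13, 22, 178], [41, 43, 1, 1, 1]] [[21.4, 21.4], [43.0, 1.5], [22.2, 22.3], [41.0, 43.0]]
2 [ 0.46807396 -0.02086579] -2.7186742611029193 [0.02032696 0.04248365]
s [[0, 0, 32, 32, 768], [6, 9, 22, 16, 256]] [[15.2, 15.2], [16.3, 16.5]]
1 [ 0.46893903 -0.0064368 ] 0.8550482613138641 [0.03591755 0.05563359]
tray [[0.54759622 0.39233997]
 [0.5718953  0.23584738]
 [0.38193337 0.20171157]
 [0.35588145 0.36054751]] [0.46432658 0.29761161] [0.19433299 0.15836785 0.19300463 0.16095825]
((151.73699951171875, 239.45953369140625), (72.27129364013672, 60.44246292114258), 80.31121826171875)
```

View pics/c.png

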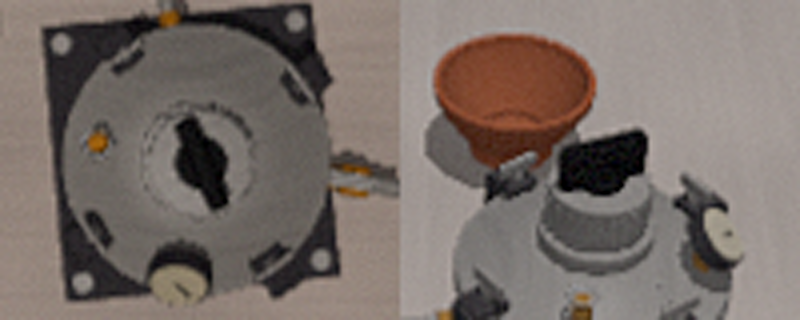

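The crop confirms a steel skirt with a black wing grip on the tank's neck, grip centre at about top (272,242). It lies at about (0.468, -0.021), with the grip at yaw about 0.4. The tray centre is about (0.464, 0.298). I move above the cap now, arriving with tool yaw about 0.4 so the last joint has room to turn.

apply_moves --rows '[{"xyz": [-43,-33,-10],"turn": 0},{"xyz": [-43,-33,-10],"turn": 0},{"xyz": [-43,-33,-10],"turn": 0},{"xyz": [-43,-33,-10],"turn": 0},{"xyz": [-43,-33,-10],"turn": 0},{"xyz": [-43,-33,-10],"turn": 0},{"xyz": [-43,-33,-10],"turn": 0},{"xyz": [-43,-33,-10],"turn": 0},{"xyz": [-43,-33,-5],"turn": 0},{"xyz": [-41,-36,0],"turn": 0}]'

```text
time: 1.4
tool_pos: [0.4693, -0.0229, 0.312]
tool_rot: [3.141, 0.001, 2.675]
contact_force: [1.2, 1.3, -0.0]
opening: 0.0915
```

apply_moves --rows '[{"xyz": [0,0,0],"turn": 0.185},{"xyz": [0,0,0],"turn": 0.185},{"xyz": [0,0,0],"turn": 0.185},{"xyz": [0,0,0],"turn": 0.185},{"xyz": [0,0,0],"turn": 0.185},{"xyz": [0,0,0],"turn": 0.185},{"xyz": [0,0,0],"turn": 0.185},{"xyz": [0,0,0],"turn": 0.185},{"xyz": [0,0,0],"turn": 0.185},{"xyz": [0,0,0],"turn": 0.185}]'

```text
time: 2.65
tool_pos: [0.4684, -0.0211, 0.3114]
tool_rot: [-3.141, 0.0, 0.819]
contact_force: [0.4, 0.6, 0.1]
opening: 0.0917
```

apply_moves --rows '[{"xyz": [0,0,0],"turn": 0.185},{"xyz": [0,0,0],"turn": 0.185},{"xyz": [0,0,0],"turn": 0.05},{"xyz": [0,0,0],"turn": 0}]'

```text
time: 3.15
tool_pos: [0.4685, -0.0211, 0.3115]
tool_rot: [-3.141, 0.0, 0.405]
contact_force: [0.1, 0.2, 0.9]
opening: 0.0919
```

```bash
cat >> h.py <<'E'
from scipy.spatial.transform import Rotation as Ro
def wrist(robot):
    s=robot.observe();c=robot.read_camera("wrist")
    T=np.eye(4);T[:3,:3]=Ro.from_euler('xyz',s['tool_rot']).as_matrix();T[:3,3]=s['tool_pos']
    M=np.linalg.inv(T@c['T_tool_cam']);return s,c['frame'],c['mtx'],M[:3,:3],M[:3,3]
E
python3 - <<'E'
from h import *
from cell import robot
s,f,K,R,t=wrist(robot)
print(s['time'],s['tool_pos'],s['tool_rot'],s['qpos'],s['contact_force'],s['torque'])
cv2.imwrite('pics/w1.png',f)
m=(f.max(2)<40).astype(np.uint8)
_,l,st,ce=cv2.connectedComponentsWithStats(m)
for i in range(1,len(st)):
    if st[i,4]>300:
        pts=np.argwhere(l==i)[:,::-1];P=np.array([ray(K,R,t,q,.231)[:2] for q in pts])
        w,V=np.linalg.eigh(np.cov(P.T));print(st[i],ce[i],P.mean(0),np.arctan(V[1,1]/V[0,1]),np.sqrt(12*w))
q=K@(R@np.array([.468,-.021,.231])+t);print('pred',q[:2]/q[2])
E
```

```text
3.15 [ 0.46845946 -0.02107729  0.31149769] [-3.14118877e+00  3.57611292e-04  4.05417353e-01] [-2.08700145e-01  1.81604167e-01  1.50808448e+00  1.24889456e-04
  1.45242900e+00  9.56664120e-01] [0.09976056 0.16872744 0.85262661] [-0.07506168  0.13599702  0.05552928]
[ 237  169   31   62 1066] [252.08442777 197.36866792] [ 0.47369151 -0.01860839] 0.4155582097327022 [0.0188031  0.04451646]
[    0   242   512   142 29407] [212.9302547  334.08351753] [ 0.32994676 -0.04241167] -1.3071938407996608 [0.10732369 0.57216612]
[ 388  242  124   81 7601] [458.00420997 281.57821339] [ 0.47328757 -0.22600047] -1.364846919647533 [0.08418282 0.10285389]
[144 249  32  21 376] [161.82180851 260.79521277] [0.38679931 0.03289023] -0.7451509269677832 [0.01432218 0.02505632]
pred [252.04493982 204.52341686]
```

View pics/w1.png

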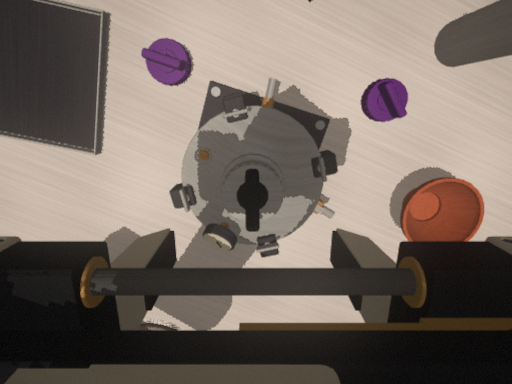

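The wrist view shows the black grip at (252,197), aligned with the tool's x. The lateral position matches the prediction; the position along x needs the ends cast at the right heights.

Run:
```python
from h import *
from cell import robot
s,f,K,R,t=wrist(robot)
Rt=Ro.from_euler('xyz',s['tool_rot']).as_matrix()
g=f[160:240,252].max(1);print(g)
for v,z in((169,.231),(169,.203),(230.5,.231)):
    P=ray(K,R,t,(252,v),z);print(v,z,P,Rt.T@(P-s['tool_pos']))
m=(f.max(2)<40)
for v in(175,185,195,205,215,225):
    c=np.where(m[v,230:275])[0]+230;print(v,c.min(),c.max())
```

```text
[ 79  77  81  88  89  94  97  95  79  34  29  29  29  25  28  27  28  26
  27  28  27  28  27  29  28  30  29  30  29  30  28  29  30  29  32  29
  29  27  30  32  31  31  32  30  32  30  31  31  30  32  29  31  32  32
  32  33  33  32  35  32  34  33  35  34  32  34  36  38  39  42  34  95
 153 152 152 150 149 150 150 147]
169 0.231 [ 0.49626433 -0.00893364  0.231     ] [ 0.03033565 -0.00019862  0.08052014]
169 0.203 [ 0.49106661 -0.01112325  0.203     ] [ 0.02470407 -0.00023052  0.10852183]
230.5 0.231 [ 0.44604202 -0.03040789  0.231     ] [-0.02428498 -0.00030347  0.0805365 ]
175 246 258
185 242 263
195 238 267
205 241 262
215 247 258
225 247 258
```

apply_moves --rows '[{"xyz": [1,0,14],"turn": 0},{"xyz": [0,0,14],"turn": 0},{"xyz": [0,0,14],"turn": 0},{"xyz": [0,0,14],"turn": 0},{"xyz": [0,0,14],"turn": 0},{"xyz": [0,0,12],"turn": 0},{"xyz": [0,0,10],"turn": 0},{"xyz": [0,0,7],"turn": 0},{"xyz": [0,0,4],"turn": 0},{"xyz": [0,0,0],"turn": 0}]' --gripper 0.4

```text
time: 4.5
tool_pos: [0.4695, -0.0207, 0.2087]
tool_rot: [-3.141, -0.0, 0.405]
contact_force: [-0.8, -0.4, 0.1]
opening: 0.0368
```

apply_moves --rows '[{"xyz": [0,0,0],"turn": 0},{"xyz": [0,0,0],"turn": 0},{"xyz": [0,0,0],"turn": 0},{"xyz": [0,0,0],"turn": 0},{"xyz": [0,0,0],"turn": 0},{"xyz": [0,0,0],"turn": 0}]' --gripper 0 --newtons 45

```text
time: 5.25
tool_pos: [0.4695, -0.0205, 0.2089]
tool_rot: [-3.141, -0.0, 0.405]
contact_force: [-1.6, 2.6, 3.7]
opening: 0.0118
```

```bash
cat > st.py <<'E'
from cell import robot
import numpy as np
s=robot.observe();np.set_printoptions(precision=4,suppress=True)
print(s['time'],s['tool_pos'],'yaw',s['tool_rot'],'F',s['contact_force'],'M',s['torque'],s['opening'],'q',s['qpos'],'qe6',s['joint_efforts'][5])
E
python3 st.py
```

```text
5.25 [ 0.4695 -0.0205  0.2089] yaw [-3.1413 -0.0004  0.4049] F [-1.571   2.6222  3.7037] M [ 0.3991  0.3633 -0.0003] 0.011771137967519033 q [-0.2073  0.258   1.6969  0.0005  1.1865  0.9585] qe6 -0.015073225367814302
```

apply_moves --rows '[{"xyz": [0,0,0],"turn": -0.03},{"xyz": [0,0,0],"turn": -0.04},{"xyz": [0,0,0],"turn": -0.04},{"xyz": [0,0,0],"turn": -0.04},{"xyz": [0,0,0],"turn": -0.04},{"xyz": [0,0,0],"turn": -0.04},{"xyz": [0,0,0],"turn": -0.02}]'

```text
time: 6.12
tool_pos: [0.4698, -0.021, 0.2089]
tool_rot: [3.141, -0.0, 0.656]
contact_force: [-0.1, -0.3, 4.3]
opening: 0.0119
```

```bash
python3 st.py
```

```text
6.125 [ 0.4698 -0.021   0.2089] yaw [ 3.1407 -0.0005  0.6561] F [-0.0552 -0.2508  4.2564] M [ 0.0121  0.1564 -0.1279] 0.011936013019635656 q [-0.2077  0.2582  1.6966 -0.0003  1.1858  0.707 ] qe6 -0.00819199631223455
```

apply_moves --rows '[{"xyz": [0,0,0],"turn": -0.015},{"xyz": [0,0,0],"turn": -0.015}]'

```text
time: 6.38
tool_pos: [0.4697, -0.0209, 0.2089]
tool_rot: [3.141, -0.0, 0.686]
contact_force: [-0.8, 0.2, 5.4]
opening: 0.0118
```

```bash
python3 st.py
```

```text
6.375 [ 0.4697 -0.0209  0.2089] yaw [ 3.1411 -0.0003  0.6855] F [-0.8206  0.1787  5.4043] M [ 0.0618  0.1828 -0.0889] 0.011827188545353766 q [-0.2076  0.2581  1.6968 -0.0001  1.1861  0.6777] qe6 0.03342181211337447
```

apply_moves --rows '[{"xyz": [0,0,0],"turn": -0.012},{"xyz": [0,0,0],"turn": -0.012}]'

```text
time: 6.62
tool_pos: [0.4694, -0.0207, 0.2089]
tool_rot: [-3.141, -0.0, 0.709]
contact_force: [-0.9, 1.7, 6.5]
opening: 0.0117
```

```bash
python3 st.py
```

```text
6.625 [ 0.4694 -0.0207  0.2089] yaw [-3.1414 -0.0001  0.7095] F [-0.9331  1.7302  6.5061] M [ 0.1765  0.3739 -0.1882] 0.011724557848370266 q [-0.2074  0.258   1.697   0.0002  1.1867  0.6538] qe6 -0.018420671112835407
```

apply_moves --rows '[{"xyz": [0,0,0],"turn": -0.012},{"xyz": [0,0,0],"turn": -0.012}]'

```text
time: 6.88
tool_pos: [0.4691, -0.0204, 0.2089]
tool_rot: [-3.141, 0.0, 0.733]
contact_force: [-2.1, 1.7, 6.9]
opening: 0.0113
```

```bash
python3 st.py
```

```text
6.875 [ 0.4691 -0.0204  0.2089] yaw [-3.1406  0.0001  0.7334] F [-2.1385  1.7453  6.8514] M [ 0.3224  0.555  -0.1883] 0.011340048688373457 q [-0.2073  0.2578  1.6973  0.0005  1.1874  0.6299] qe6 -0.052009562496095896
```

apply_moves --rows '[{"xyz": [0,0,0],"turn": -0.012},{"xyz": [0,0,0],"turn": -0.012}]'

```text
time: 7.12
tool_pos: [0.4688, -0.0202, 0.2088]
tool_rot: [-3.14, 0.0, 0.757]
contact_force: [-3.3, 2.3, 7.0]
opening: 0.0115
```

```bash
python3 st.py
```

```text
7.125 [ 0.4688 -0.0202  0.2088] yaw [-3.1398  0.0003  0.7574] F [-3.2753  2.2843  6.9905] M [ 0.4563  0.6647 -0.2406] 0.01148969636774129 q [-0.2072  0.2577  1.6975  0.0008  1.188   0.6059] qe6 -0.08731965674087405
```

apply_moves --rows '[{"xyz": [0,0,0],"turn": -0.01},{"xyz": [0,0,0],"turn": -0.01}]'

```text
time: 7.38
tool_pos: [0.4686, -0.0201, 0.2088]
tool_rot: [-3.139, 0.0, 0.777]
contact_force: [-3.3, 2.5, 6.7]
opening: 0.0116
```

```bash
python3 st.py
```

```text
7.375 [ 0.4686 -0.0201  0.2088] yaw [-3.1394  0.0004  0.7772] F [-3.289   2.5388  6.7396] M [ 0.4413  0.7752 -0.3659] 0.011586758853636199 q [-0.2071  0.2576  1.6977  0.0009  1.1882  0.5861] qe6 -0.2617147844284773
```

apply_moves --rows '[{"xyz": [0,0,0],"turn": -0.005}]'

```text
time: 7.5
tool_pos: [0.4686, -0.0201, 0.2088]
tool_rot: [-3.139, 0.0, 0.782]
contact_force: [-3.3, 4.4, 7.2]
opening: 0.0113
```

```bash
python3 st.py
```

```text
7.5 [ 0.4686 -0.0201  0.2088] yaw [-3.1394  0.0003  0.7819] F [-3.258   4.4215  7.2202] M [ 0.4856  0.8407 -0.4389] 0.011262377726589471 q [-0.2072  0.2576  1.6977  0.001   1.1883  0.5814] qe6 -0.3814257122576237
```

At the stop: the torque rises steeply, by about 0.1 N m per 0.005 rad, to 0.44 N m. I hold here.

apply_moves --rows '[{"xyz": [0,0,0],"turn": 0},{"xyz": [0,0,0],"turn": 0},{"xyz": [0,0,0],"turn": 0},{"xyz": [0,0,0],"turn": 0}]'

```text
time: 8.0
tool_pos: [0.4686, -0.0201, 0.2088]
tool_rot: [-3.139, 0.0, 0.782]
contact_force: [-3.5, 3.4, 7.7]
opening: 0.0119
```

```bash
python3 st.py
```

```text
8.0 [ 0.4686 -0.0201  0.2088] yaw [-3.1394  0.0004  0.7816] F [-3.5492  3.3789  7.7479] M [ 0.4816  0.763  -0.4475] 0.01192997679538911 q [-0.2072  0.2576  1.6978  0.001   1.1883  0.5817] qe6 -0.3965947777032852
```

apply_moves --rows '[{"xyz": [0,0,0],"turn": 0},{"xyz": [0,0,0],"turn": 0},{"xyz": [0,0,0],"turn": 0},{"xyz": [0,0,0],"turn": 0},{"xyz": [0,0,0],"turn": 0},{"xyz": [0,0,0],"turn": 0},{"xyz": [0,0,0],"turn": 0},{"xyz": [0,0,0],"turn": 0}]'

```text
time: 9.0
tool_pos: [0.4686, -0.0201, 0.2088]
tool_rot: [-3.139, 0.0, 0.782]
contact_force: [-4.1, 2.9, 7.6]
opening: 0.0115
```

```bash
python3 st.py
```

```text
9.0 [ 0.4686 -0.0201  0.2088] yaw [-3.1394  0.0003  0.7816] F [-4.1177  2.8979  7.5528] M [ 0.4691  0.783  -0.3512] 0.011529940340549018 q [-0.2072  0.2576  1.6977  0.001   1.1883  0.5817] qe6 -0.39661034010350704
```

Held 1.5 s at 0.35–0.45 N m. I ease off slightly, then press down.

apply_moves --rows '[{"xyz": [0,0,0],"turn": 0.025},{"xyz": [0,0,1],"turn": 0},{"xyz": [0,0,1],"turn": 0},{"xyz": [0,0,1],"turn": 0},{"xyz": [0,0,1],"turn": 0},{"xyz": [0,0,0],"turn": 0}]'

```text
time: 9.75
tool_pos: [0.4687, -0.0201, 0.2051]
tool_rot: [-3.14, 0.0, 0.757]
contact_force: [-4.7, 3.0, 10.5]
opening: 0.0117
```

```bash
python3 st.py
```

```text
9.75 [ 0.4687 -0.0201  0.2051] yaw [-3.1399  0.0003  0.7575] F [-4.7208  2.9737 10.4635] M [ 0.5219  0.8502 -0.024 ] 0.011738968450294807 q [-0.207   0.2612  1.7038  0.0008  1.1781  0.6061] qe6 -0.04617595695890486
```

apply_moves --rows '[{"xyz": [0,0,1.2],"turn": 0},{"xyz": [0,0,0],"turn": -0.02},{"xyz": [0,0,0],"turn": -0.02},{"xyz": [0,0,0],"turn": -0.01}]'

```text
time: 10.25
tool_pos: [0.4692, -0.0205, 0.2043]
tool_rot: [-3.141, -0.0, 0.808]
contact_force: [-2.9, 2.4, 10.8]
opening: 0.0119
```

```bash
python3 st.py
```

```text
10.25 [ 0.4692 -0.0205  0.2043] yaw [-3.1414 -0.0002  0.8078] F [-2.9274  2.3817 10.7654] M [ 0.2326  0.7157 -0.054 ] 0.011902706254736998 q [-0.2072  0.2622  1.705   0.0003  1.1744  0.5557] qe6 -0.01112585625378415
```

apply_moves --rows '[{"xyz": [0,0,0],"turn": -0.05},{"xyz": [0,0,0],"turn": -0.06},{"xyz": [0,0,0],"turn": -0.06},{"xyz": [0,0,0],"turn": -0.06},{"xyz": [0,0,0],"turn": -0.06},{"xyz": [0,0,0],"turn": -0.06},{"xyz": [0,0,0],"turn": -0.06},{"xyz": [0,0,0],"turn": -0.06},{"xyz": [0,0,0],"turn": -0.06}]'

```text
time: 11.38
tool_pos: [0.4687, -0.02, 0.2041]
tool_rot: [-3.14, -0.001, 1.339]
contact_force: [-5.0, 3.1, 10.5]
opening: 0.0113
```

```bash
python3 st.py
```

```text
11.375 [ 0.4687 -0.02    0.2041] yaw [-3.1402 -0.001   1.3392] F [-5.0376  3.1195 10.4589] M [ 0.532   0.9829 -0.1704] 0.011338256848382 q [-0.2069  0.2622  1.7056  0.0011  1.1752  0.0243] qe6 0.4821860231459141
```

apply_moves --rows '[{"xyz": [0,0,0],"turn": -0.06},{"xyz": [0,0,0],"turn": -0.06},{"xyz": [0,0,0],"turn": -0.06},{"xyz": [0,0,0],"turn": -0.06},{"xyz": [0,0,0],"turn": -0.06},{"xyz": [0,0,0],"turn": -0.06},{"xyz": [0,0,0],"turn": -0.06},{"xyz": [0,0,0],"turn": -0.06},{"xyz": [0,0,0],"turn": 0}]'

```text
time: 12.5
tool_pos: [0.468, -0.0197, 0.2039]
tool_rot: [-3.139, -0.003, 1.818]
contact_force: [-6.4, 5.0, 12.0]
opening: 0.0117
```

```bash
python3 st.py
```

```text
12.5 [ 0.468  -0.0197  0.2039] yaw [-3.1391 -0.0027  1.8181] F [-6.3862  4.9784 12.0416] M [ 0.8417  1.2318 -0.0353] 0.011721377791679066 q [-0.2067  0.2621  1.7064  0.0014  1.1765 -0.4546] qe6 -0.25058467872440815
```

apply_moves --rows '[{"xyz": [1,-0.8,-2],"turn": 0},{"xyz": [0,0,-3],"turn": 0},{"xyz": [0,0,-3],"turn": 0},{"xyz": [0,0,0],"turn": 0}]'

```text
time: 13.0
tool_pos: [0.468, -0.0196, 0.2115]
tool_rot: [-3.141, -0.001, 1.817]
contact_force: [-2.8, 2.6, 5.3]
opening: 0.0117
```

```bash
python3 st.py
```

```text
13.0 [ 0.468  -0.0196  0.2115] yaw [-3.1406 -0.001   1.817 ] F [-2.7955  2.5633  5.2611] M [0.5672 0.8089 0.0365] 0.01167059491218247 q [-0.2061  0.2534  1.6955  0.0005  1.194  -0.4525] qe6 0.007647017191629857
```

Lifting slowly out of the tube.

apply_moves --rows '[{"xyz": [0.3,-0.3,-3],"turn": 0},{"xyz": [0,0,-4],"turn": 0},{"xyz": [0,0,-4],"turn": 0},{"xyz": [0,0,0],"turn": 0}]'

```text
time: 13.5
tool_pos: [0.4686, -0.02, 0.2229]
tool_rot: [3.14, 0.001, 1.817]
contact_force: [-0.3, -0.2, -2.8]
opening: 0.0115
```

```bash
python3 st.py
```

```text
13.5 [ 0.4686 -0.02    0.2229] yaw [3.1404 0.0008 1.8168] F [-0.3191 -0.2477 -2.8097] M [-0.0419  0.0202 -0.0188] 0.011539546920438262 q [-0.2062  0.2423  1.677  -0.0003  1.2209 -0.452 ] qe6 -0.000553419904463226
```

apply_moves --rows '[{"xyz": [0,0,-8],"turn": 0},{"xyz": [0,0,-14],"turn": 0},{"xyz": [0,0,-14],"turn": 0},{"xyz": [0,0,-14],"turn": 0},{"xyz": [0,0,-14],"turn": 0},{"xyz": [0,0,-8],"turn": 0},{"xyz": [0,0,-4],"turn": 0}]'

```text
time: 14.38
tool_pos: [0.4682, -0.0198, 0.299]
tool_rot: [3.141, 0.0, 1.817]
contact_force: [0.3, -0.8, -2.1]
opening: 0.0115
```

apply_moves --rows '[{"xyz": [20,5,0],"turn": 0},{"xyz": [36,9,0],"turn": 0},{"xyz": [36,9,0],"turn": 0},{"xyz": [36,8,0],"turn": 0},{"xyz": [40,9,0],"turn": 0},{"xyz": [40,9,0],"turn": 0},{"xyz": [40,9,0],"turn": 0},{"xyz": [36,9,0],"turn": 0},{"xyz": [20,5,0],"turn": 0},{"xyz": [6,1,0],"turn": 0}]'

```text
time: 15.62
tool_pos: [0.4633, 0.2992, 0.298]
tool_rot: [-3.141, 0.0, 1.818]
contact_force: [-0.8, 0.1, -2.0]
opening: 0.0118
```

```bash
python3 st.py
python3 - <<'E'
from h import *
from cell import robot
s,f,K,R,t=wrist(robot);cv2.imwrite('pics/w2.png',f)
q=K@(R@np.array([.464,.298,.003])+t);print('pred tray c',q[:2]/q[2])
np.savez('w2.npz',f=f,K=K,R=R,t=t)
E
```

```text
15.625 [0.4633 0.2992 0.298 ] yaw [-3.1407  0.0004  1.818 ] F [-0.8391  0.1378 -1.995 ] M [-0.0449  0.0396  0.0013] 0.011759715407008063 q [ 0.4346  0.349   1.3173 -0.0002  1.4763  0.1875] qe6 0.03142573521472514
pred tray c [252.7723958  160.63882981]
```

View pics/w2.png

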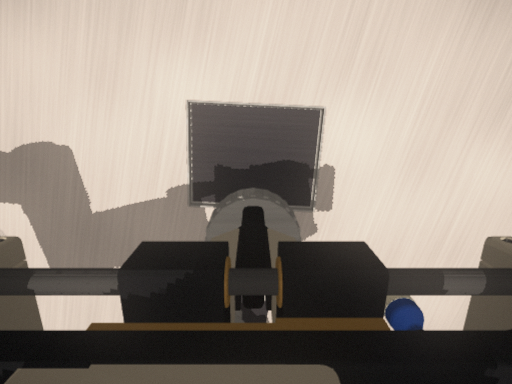

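The tray is centred at (256,155), with (253,160) predicted, and the cap is held upright over it. Lowering.

apply_moves --rows '[{"xyz": [0,0,15],"turn": 0},{"xyz": [0,0,30],"turn": 0},{"xyz": [0,0,35],"turn": 0},{"xyz": [0,0,35],"turn": 0},{"xyz": [0,0,35],"turn": 0},{"xyz": [0,0,35],"turn": 0},{"xyz": [0,0,30],"turn": 0},{"xyz": [0,0,20],"turn": 0},{"xyz": [0,0,10],"turn": 0},{"xyz": [0,0,4],"turn": 0}]'

```text
time: 16.92
tool_pos: [0.4634, 0.298, 0.0491]
tool_rot: [-3.141, 0.0, 1.816]
contact_force: [-0.2, 0.5, -2.4]
opening: 0.0116
```

apply_moves --rows '[{"xyz": [0,0,0],"turn": 0},{"xyz": [0,0,2],"turn": 0},{"xyz": [0,0,2],"turn": 0},{"xyz": [0,0,1],"turn": 0},{"xyz": [0,0,1],"turn": 0}]'

```text
time: 17.55
tool_pos: [0.4635, 0.2987, 0.0435]
tool_rot: [3.141, -0.0, 1.817]
contact_force: [-0.1, 1.2, -1.1]
opening: 0.012
```

```bash
python3 st.py
```

```text
17.55 [0.4635 0.2987 0.0435] yaw [ 3.1414 -0.      1.8168] F [-0.0728  1.1728 -1.083 ] M [-0.0437  0.0293 -0.0203] 0.012021839872510862 q [0.4335 0.5982 1.6705 0.     0.8727 0.1875] qe6 -0.000379779939976288
```

apply_moves --rows '[{"xyz": [0,0,1.5],"turn": 0},{"xyz": [0,0,1.5],"turn": 0},{"xyz": [0,0,1.5],"turn": 0},{"xyz": [0,0,1.5],"turn": 0},{"xyz": [0,0,1],"turn": 0},{"xyz": [0,0,1],"turn": 0},{"xyz": [0,0,0],"turn": 0}]'

```text
time: 18.42
tool_pos: [0.4634, 0.2987, 0.0355]
tool_rot: [-3.142, -0.0, 1.817]
contact_force: [-0.1, -0.4, -0.8]
opening: 0.0119
```

```bash
python3 st.py
```

```text
18.425 [0.4634 0.2987 0.0355] yaw [-3.1416 -0.0001  1.8168] F [-0.1312 -0.4026 -0.8297] M [-0.0366  0.0051  0.0205] 0.011922341184481938 q [0.4335 0.6103 1.6762 0.0001 0.8551 0.1874] qe6 -0.00021094366275065113
```

apply_moves --rows '[{"xyz": [0,0,0.7],"turn": 0},{"xyz": [0,0,0.7],"turn": 0},{"xyz": [0,0,0.6],"turn": 0},{"xyz": [0,0,0],"turn": 0}]'

```text
time: 18.92
tool_pos: [0.4634, 0.2987, 0.0339]
tool_rot: [3.141, -0.0, 1.817]
contact_force: [-2.1, -1.0, 3.8]
opening: 0.0118
```

```bash
python3 st.py
```

```text
18.925 [0.4634 0.2987 0.0339] yaw [ 3.1413 -0.0001  1.8168] F [-2.0596 -1.0259  3.8043] M [-0.2519  0.321  -0.0345] 0.011796325670942446 q [0.4335 0.6125 1.6775 0.     0.8513 0.1875] qe6 -0.0015760179303470068
```

Touchdown was at 0.034, as expected. Releasing and rising.

apply_moves --rows '[{"xyz": [0,0,0],"turn": 0},{"xyz": [0,0,0],"turn": 0},{"xyz": [0,0,0],"turn": 0},{"xyz": [0,0,0],"turn": 0}]' --gripper 0.5

```text
time: 19.42
tool_pos: [0.4635, 0.2987, 0.0335]
tool_rot: [3.141, -0.0, 1.817]
contact_force: [0.1, 1.0, -0.3]
opening: 0.0444
```

apply_moves --rows '[{"xyz": [0,0,-8],"turn": 0},{"xyz": [0,0,-15],"turn": 0},{"xyz": [0,0,-25],"turn": 0},{"xyz": [0,0,-30],"turn": 0},{"xyz": [0,0,-30],"turn": 0},{"xyz": [0,0,-30],"turn": 0},{"xyz": [0,0,-30],"turn": 0},{"xyz": [0,0,-20],"turn": 0},{"xyz": [0,0,-10],"turn": 0},{"xyz": [0,0,0],"turn": 0}]'

```text
time: 20.68
tool_pos: [0.4636, 0.2988, 0.2324]
tool_rot: [3.14, -0.0, 1.817]
contact_force: [0.3, -0.8, 0.1]
opening: 0.0461
```

```bash
python3 st.py
python3 - <<'E'
from h import *
from cell import robot
a=robot.read_camera("side")['frame'];s,f,K,R,t=wrist(robot)
cv2.imwrite('pics/end.png',np.hstack([cv2.resize(a[80:384,140:400],(400,468)),cv2.resize(f[90:384,60:460],(400,294)) if 0 else cv2.copyMakeBorder(cv2.resize(f,(400,300)),0,168,0,0,0)]))
E
```

```text
20.675 [0.4636 0.2988 0.2324] yaw [ 3.14   -0.0003  1.8168] F [ 0.2997 -0.8359  0.125 ] M [-0.1138  0.0638 -0.0006] 0.04610289354991879 q [0.4335 0.3856 1.4423 0.     1.3121 0.1875] qe6 -3.239873990423803e-05
```

View pics/end.png

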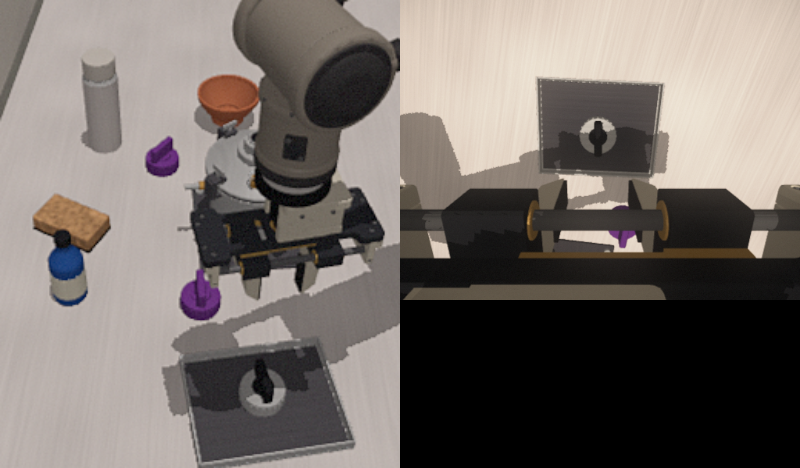

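The cap lies flat with its grip up near the middle of the tray, at side crop (262,392) and wrist view (598,135). The bowl, bottle, sanding block, spray can and purple caps are where they were, and the gripper is clear of everything.

```bash
python3 -c "
from cell import robot
print(robot.hand_in())"
```

```text
the job is handed in; nothing more can be done
None
```

The tank is open: the steel cap lies flat, grip up, near the middle of the tray, and I handed the job in after about 21 s of the 61 s allowed.

- **First stop:** I turned the cap about 0.38 rad anticlockwise until the torque rose steeply. I held it there for 1.5 s with readings of 0.35–0.45 N m, under the 0.8 N m wrenching limit.
- **Opening:** I pressed it down about 4.8 mm with 10–12 N, without bottoming, and turned it about 1.05 rad past the stop. It then lifted off freely.
- **Setting down:** It touched the tray floor with about 4 N, at the height expected from the dimensions.
- **Last checks:** By eye, the final picture shows the other things where they were at the start. The gripper is clear, reading about zero force.
- **Small deviation:** I gripped the cap a millimetre or so off its axis, so it was pushed sideways with up to about 8 N while turning. I shifted the tool to relieve this before lifting.

No check failed or disagreed. Handing in gives no verdict, so the result rests on these readings and the last pictures.

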